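# Prime the mounted lenses and set them on the warm plate

### The job

Take the brush from its stand, dip its tip well down into the primer pot, and dab the tip on the middle of the glass of each lens in the tray, one after the other from the robot's left to its right; then rinse the brush with a dip well down into the steel beaker and hang it back upright in its stand. Stand every lens upright on the setting plate, centred in a ring mark, one lens to a mark, and then press the plate's three keys fully down one at a time, also from the robot's left to its right, ending with the big one. A lens that gets knocked out of place must be put back in its mark, and the bottle, loose ring and loupe are to be left alone.

Things in the scene. Friction and masses are not known exactly. Their poses are not given: they have to be found in the camera images.
- lens1: mounted lens that starts in the left compartment of the tray (may be absent): upright aluminium drum 46 mm across and 30 mm tall with a green glass dome on top, 38 mm tall in all, 120 g. Origin at the centre of its underside, z up. Grip across the drum, fingertips 10 to 15 mm above its underside.
- lens2: mounted lens that starts in the middle compartment of the tray (may be absent): upright aluminium drum 46 mm across and 30 mm tall with a green glass dome on top, 38 mm tall in all, 120 g. Origin at the centre of its underside, z up. Grip across the drum, fingertips 10 to 15 mm above its underside.
- lens3: mounted lens that starts in the right compartment of the tray (may be absent): upright aluminium drum 46 mm across and 30 mm tall with a green glass dome on top, 38 mm tall in all, 120 g. Origin at the centre of its underside, z up. Grip across the drum, fingertips 10 to 15 mm above its underside.
- tray: fixed low white lens tray, 130 (x) x 330 (y) x 12 mm tall, floor 4 mm thick, walls 4 mm, two inner walls make three compartments 107 mm long side by side along its y (left = +y as the robot sees it). Origin at the centre of its underside.
- plate: fixed flat aluminium setting plate, 130 (x) x 330 (y) x 12 mm thick, with three round ring marks 62 mm across drawn in a row along its y, 100 mm apart. Origin at the centre of its underside. Tray and plate may lie either way round, one left and one right of the robot's midline.
- brush: loose round brush that hangs upright, tip down, in the stand: wooden handle 16 mm across from 5 to 60 mm above the origin; black collar 33 mm across and 5 mm thick whose underside carries it, then a steel shaft 12 mm across and bristles 10 mm across that end 70 mm below the origin. Origin on the axis at the collar's underside, z towards the handle's end. 60 g.
- brush_tip (a point): the end of the bristles, 70 mm below the brush's origin; the bristles are springy and give up to 8 mm along the brush's axis (250 N/m)
- stand_hole (a point): centre of the 25 mm through hole in the top of the fixed white brush stand, at its top face, 85 mm above the table. The stand is a bridge 64 x 64 mm, 85 mm tall, open at two sides, its top plate 10 mm thick; the brush's origin lies here when it hangs home
- pot_rim (a point): centre of the mouth, level with the rim, of the fixed primer pot: small, round, white porcelain, open at the top, outside 60 mm across, inside 52 mm across, 50 mm tall, floor 5 mm thick
- beaker_rim (a point): centre of the mouth, level with the rim, of the fixed rinse beaker: round, plain steel, open at the top, outside 64 mm across, inside 58 mm across, 70 mm tall (taller than the pot), floor 4 mm thick
- key_left (a joint): travel of the left small key, 20 mm across: 0 up, 0.006 m fully down; it springs back; fully down takes 4 N, pressed straight down. The three keys stand in a row, left (+y) to right, on top of a fixed white control box 110 (x) x 180 (y) x 45 mm tall, each in a grey collar that stands 12 mm above the box
- key_left_top (a point): centre of the top face of the left small key, 20 mm across, 67 mm above the table when up; it moves with the key
- key_mid (a joint): travel of the middle small key, 20 mm across: 0 up, 0.006 m fully down; it springs back; fully down takes 4 N, pressed straight down. The three keys stand in a row, left (+y) to right, on top of a fixed white control box 110 (x) x 180 (y) x 45 mm tall, each in a grey collar that stands 12 mm above the box
- key_mid_top (a point): centre of the top face of the middle small key, 20 mm across, 67 mm above the table when up; it moves with the key
- key_big (a joint): travel of the big key at the right, 34 mm across: 0 up, 0.006 m fully down; it springs back; fully down takes 4 N, pressed straight down. The three keys stand in a row, left (+y) to right, on top of a fixed white control box 110 (x) x 180 (y) x 45 mm tall, each in a grey collar that stands 12 mm above the box
- key_big_top (a point): centre of the top face of the big key at the right, 34 mm across, 67 mm above the table when up; it moves with the key
- pad1 (a point): centre of the left ring mark on the plate's top face
- pad2 (a point): centre of the middle ring mark on the plate's top face
- pad3 (a point): centre of the right ring mark on the plate's top face
- bottle: bystander: amber bottle, 56 mm across, 110 mm tall, origin under its centre
- spare_ring: bystander: loose aluminium ring, 76 mm across, 25 mm tall, origin under its centre
- loupe: bystander: black eye loupe, 40 mm across, 45 mm tall, origin under its centre
Mind the look-alikes: they are no part of the job. What is meant by the brush is not purple, and is the larger of those in its own colour.

How it is judged:
On the way, in this order (a step that is already met when the one before it is completed fails the run):
1. the brush tip is dipped into the pot, at least 12 mm below the rim (horizontal distance between brush_tip and pot_rim below 0.026 m and z of brush_tip in the frame of pot_rim between -0.05 and -0.012 m), for 0.1 s.
2. the brush tip touches the glass of the left lens within 11 mm of its middle (horizontal distance between brush_tip and lens1 below 0.011 m and contact force between brush and lens1 above 0.15 N), for 0.1 s.
3. the brush tip touches the glass of the middle lens within 11 mm of its middle (horizontal distance between brush_tip and lens2 below 0.011 m and contact force between brush and lens2 above 0.15 N), for 0.1 s.
4. the brush tip touches the glass of the right lens within 11 mm of its middle (horizontal distance between brush_tip and lens3 below 0.011 m and contact force between brush and lens3 above 0.15 N), for 0.1 s.
5. the brush tip is dipped into the steel beaker, at least 12 mm below the rim (horizontal distance between brush_tip and beaker_rim below 0.029 m and z of brush_tip in the frame of beaker_rim between -0.07 and -0.012 m), for 0.1 s.
6. every lens stands released and upright in a ring mark on the plate, and the brush hangs in its stand ((horizontal distance between lens1 and pad1 below 0.012 m or horizontal distance between lens1 and pad2 below 0.012 m or horizontal distance between lens1 and pad3 below 0.012 m) and z of lens1 in the frame of plate between 0.008 and 0.017 m and angle between each of lens1, lens2, lens3's own z axis and vertical below 0.1 rad and linear speed of each of lens1, lens2, lens3, brush below 0.03 m/s and contact force between each of lens1, lens2, lens3 and the fingers below 0.1 N and (horizontal distance between lens2 and pad1 below 0.012 m or horizontal distance between lens2 and pad2 below 0.012 m or horizontal distance between lens2 and pad3 below 0.012 m) and z of lens2 in the frame of plate between 0.008 and 0.017 m and (horizontal distance between lens3 and pad1 below 0.012 m or horizontal distance between lens3 and pad2 below 0.012 m or horizontal distance between lens3 and pad3 below 0.012 m) and z of lens3 in the frame of plate between 0.008 and 0.017 m and horizontal distance between brush and stand_hole below 0.012 m and z of brush in the frame of stand_hole between -0.004 and 0.004 m and angle between brush's own z axis and vertical below 0.12 rad), for 0.2 s.
7. the left small key is pressed down, the others up (value of joint key_left above 0.004 m and value of joint each of key_mid, key_big below 0.002 m), for 0.05 s.
8. the middle small key is pressed down, the others up (value of joint key_mid above 0.004 m and value of joint each of key_left, key_big below 0.002 m), for 0.05 s.
9. the big key is pressed down, the others up (value of joint key_big above 0.004 m and value of joint each of key_left, key_mid below 0.002 m), for 0.05 s.
At the end, for the whole second after the job is handed in: Every lens present stands upright (within 0.1 rad), at rest and released on the plate, its axis within 12 mm of the centre of a ring mark; the brush hangs upright in its stand, collar on the stand's top (within 4 mm in height, 12 mm sideways); all keys are up (all of step 6 and value of joint each of key_left, key_mid, key_big below 0.002 m); the robot touches nothing.
It fails at once if the bottle, the loose ring or the loupe is moved more than 20 mm (distance of any of bottle, spare_ring, loupe from where it was at the start of the episode above 0.02 m).
Of lens1, lens2, lens3 only 2 to 3 are there at a start; the rules pass over those that are not, and their reading is None.
At some moment in a run one of lens1, lens2, lens3 may be knocked a few centimetres aside while the robot is not near it.
It also fails if it takes over 210 s, if anything falls off the work surface, if the arm or the gripper's body presses on something with over 40 N, if the wrist force passes 120 N, or if a joint passes its speed limit or range.

### The arm

A 6-joint arm with a two-finger parallel gripper is mounted at the origin on the work surface. World frame = base frame: x ahead of the robot, y to its left, z up, the work surface at z = 0. Lengths are in m, angles in rad, forces in N, time in s.
With the tool pointing down it reaches from about 0.225 to 0.875 m from the base axis. Payload 3.4 kg.
Tool frame: the origin (TCP) lies on the mounting face of the last link; the fingertips stand 173 mm ahead of it and the grasp point (between the pads) lies 155 mm ahead of it; z points along the fingers, y is the line along which they close (so a half turn about z gives the same grasp; the last joint's range is limited). The gripper opens to 85 mm and grips with 20 to 120 N. Pads are 22 mm wide; open, the fingers measure 114 mm over their backs; the gripper's body (76 mm by 85 mm) begins 54 mm behind the grasp point. The pads swing forward as they close: fully open they stand 13 mm farther back than shut.
Start: joints at [-1.258, 0.276, 1.505, -0, 1.361, -0.121], TCP at [0.242, -0.522, 0.405] pointing down, gripper open.
Joint ranges: [-2.89, 2.89], [-0.75, 2.08], [0.22, 2.7], [-1.18, 4.32], [0.11, 2.71], [-2.7, 2.7]. Speed limits (rad/s): [2.57, 2.57, 3.14, 3.14, 3.14, 3.14].

### API

Orientations are given as a unit quaternion [w, x, y, z].
In Python, from rig import manip gives the robot as it stands.
- The arm moves only by the tool carry_out, never from a script. Its arguments are lists of equal length, an entry for each row: "linear": the shift along the world's x, y, z each as a share of 500 mm, from -1 to 1, a list of three; "angular": the turn, a rotation vector about the world's x, y, z each as a share of 0.08 rad, from -1 to 1, a list of three; "hand": the opening, from 0 (shut) to 1 (fully open). In form: {"linear": [[x, y, z], ...], "angular": [[rx, ry, rz], ...], "hand": [hand, ...]}. A call has 1 to 8 rows; each row shifts and turns the commanded pose from where the row before left it; what a row does not reach is not made up. A row lasts 1/12 s, in which the tool goes at most 41.7 mm and 7.16 degrees, less where a joint would pass 70% of its speed; a pose out of reach is approached as far as the arm can. A call with a number of a shift or a turn outside -1 to 1 is refused whole. A call with a gripper value outside its range is refused whole. The fingers move at their own pace and stop on an object; "force" is the grip in N (left out, the last holds). Time passes only in rows, so rows that do not move let the fingers close. It gives the time, the measured TCP pose, the force, the opening and the grip force at its end, in the units of the state.
- manip.get_state(): the state, without advancing time (a new reading comes with each control period).
- manip.get_image(name): name is "scene" or "top"; returns the picture (384x512x3 uint8, red, green, blue); there is no depth.
- manip.camera_params(name): a dict with "fx", "fy", "cx", "cy" (pixels), "view" (4x4, takes a point from world to camera coordinates). Camera axes: x right, y down, z forward; pixel columns grow to the right and rows downward; lengths in m; the calibration is good to about 2 mm. A picture is of the moment at which its call begins. camera_params takes no time and is no camera call.
- manip.sign_off(): hands the job in; it is judged then, once.
The state is a dict: "clock": time; "qpos": joint angles; "qd": joint speeds; "effort": joint torques, N m; "position": TCP position; "ee_rot": TCP orientation; "contact_force": force on the tool from outside, world axes, zero at the start; "moment": the same for the moment, N m; "width": finger opening in m; "gripper_force": force on a finger pad.
Only numpy, scipy, OpenCV 4.12 (cv2) and the standard library are available. Lean on these libraries where they do the work, as an engineer would, in place of code of your own. Each camera call takes 0.05 s, during which the arm holds its last target. There are 200 camera calls.

## Working session

There is one attempt and no reset: what is moved stays moved. The work goes in short steps, Python scripts to look and compute and a tool call to move; the robot and the scene stay as the last step left them, time stands still between calls to the robot, and variables do not carry over. Pictures are saved under pics/ and viewed, at most 14 in all, crops included, and the job is handed in when it is done.

Besides the shell and the picture viewer there is one more tool, called after "Call:" by a JSON object that holds its "name" and its "arguments". carry_out: Moves the arm, as the interface text tells. Its arguments: {"type":"object","properties":{"linear":{"type":"array"},"angular":{"type":"array"},"hand":{"type":"array"},"force":{"type":"number"}},"required":["linear","angular","hand"]}

```bash
ls; mkdir -p pics; python3 - <<'E'
from rig import manip
import cv2,numpy as np
for n in("top","scene"):
    im=manip.get_image(n); np.save(f"pics/{n}0.npy",im); cv2.imwrite(f"pics/{n}0.png",cv2.resize(im[:,:,::-1],(800,600),interpolation=cv2.INTER_CUBIC))
    p=manip.camera_params(n); print(n,p['fx'],p['fy'],p['cx'],p['cy'],np.round(p['view'],4).tolist())
print(manip.get_state())
E
```

```text
pics
top 439.10106815183366 439.10106815183366 248.02059300831206 189.553606412642 [[-0.0218, -0.9997, 0.0127, -0.0082], [-0.9975, 0.0209, -0.067, 0.6024], [0.0668, -0.0141, -0.9977, 1.1846], [0.0, 0.0, 0.0, 1.0]]
scene 443.8167506304128 443.8167506304128 254.17696624301342 189.4803144661442 [[0.2263, 0.9739, -0.0184, -0.1514], [0.5836, -0.1507, -0.7979, -0.2795], [-0.7798, 0.1699, -0.6025, 1.6103], [0.0, 0.0, 0.0, 1.0]]
{'clock': 0.1, 'qpos': array([-1.25801301e+00,  2.76498712e-01,  1.50599577e+00,  5.20672576e-06,
        1.36067179e+00, -1.21011530e-01]), 'qd': array([ 0.00030416, -0.00096734, -0.00347482,  0.00052796,  0.00035098,
       -0.00083759]), 'effort': array([ 1.30137669e-03, -4.17698050e+01, -2.46404117e+01, -4.04655202e-04,
        5.79738611e-03,  1.03983263e-05]), 'position': array([ 0.2416145 , -0.52156766,  0.40394911]), 'ee_rot': array([-7.83438132e-04,  9.76569641e-01,  2.15200182e-01, -7.27943160e-05]), 'contact_force': array([-0.52918071,  0.81430396,  0.32738988]), 'moment': array([ 0.0387899 , -0.01927781, -0.06931804]), 'gripper_force': 0.0, 'width': 0.0854975644459777}
```

View pics/top0.png

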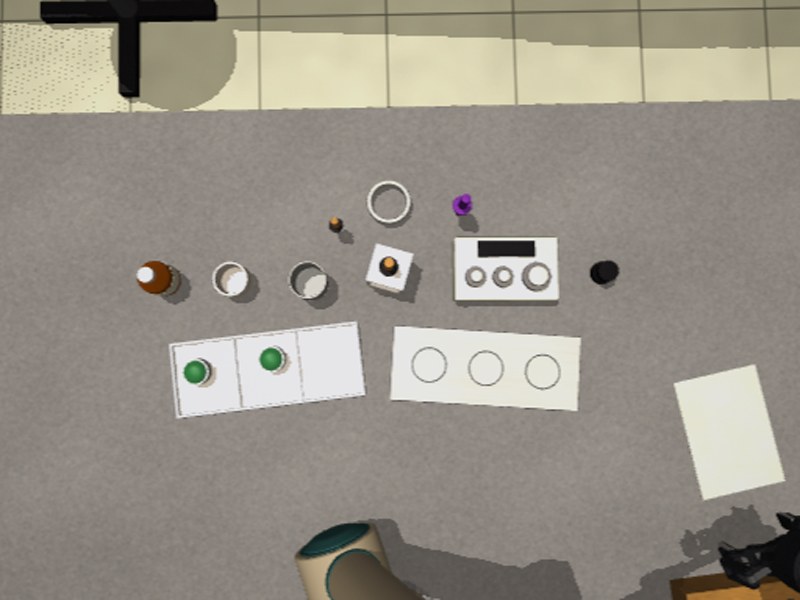

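View pics/scene0.png

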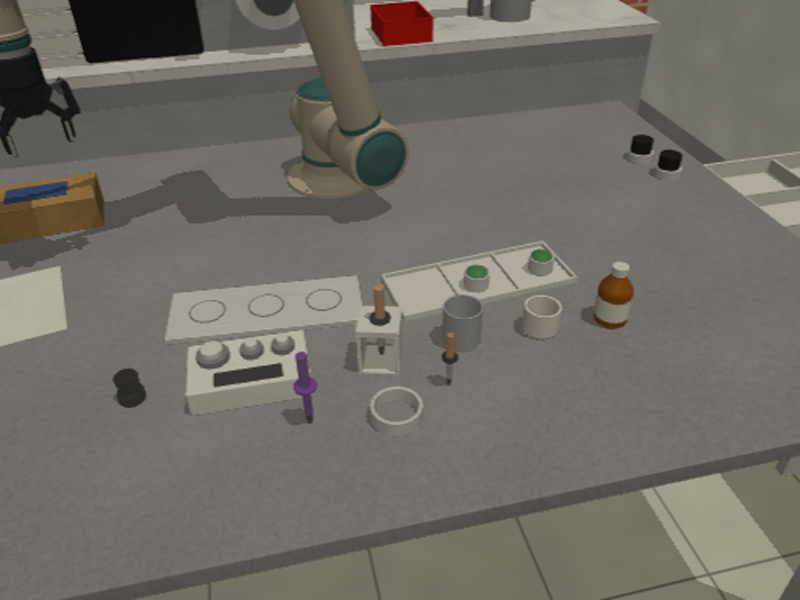

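Top view (800x600 px): two lenses (196,371) and (270,358) in left and middle compartments, rings (429,365), (486,368), (542,372), stand with the wooden brush (389,266), pot (231,279), beaker (309,281), keys (476/503/537,276). Small wooden brush (336,224) and purple one (462,204) are decoys, the right tray compartment is empty.

```bash
cat > h.py <<'E'
from rig import manip
import cv2,numpy as np
def ray(n,u,v):
    p=manip.camera_params(n);V=np.array(p['view']);R=V[:3,:3];c=-R.T@V[:3,3]
    d=R.T@np.array([(u-p['cx'])/p['fx'],(v-p['cy'])/p['fy'],1.]);return c,d
def at(n,u,v,z):
    c,d=ray(n,u,v);return c+d*(z-c[2])/d[2]
def tri(a,b):
    A=[];B=[]
    for n,(u,v) in(("top",a),("scene",b)):
        c,d=ray(n,u,v);d/=np.linalg.norm(d);P=np.eye(3)-np.outer(d,d);A.append(P);B.append(P@c)
    return np.linalg.lstsq(np.vstack(A),np.hstack(B),rcond=None)[0]
def blobs(m,lo=8):
    k,l,s,c=cv2.connectedComponentsWithStats(m.astype('uint8'));return [(s[i,4],c[i].round(2)) for i in range(1,k) if s[i,4]>=lo]
def hsv(im):return cv2.cvtColor(im,cv2.COLOR_RGB2HSV).astype(int)
def green(im):
    h=hsv(im);return (h[...,0]>50)&(h[...,0]<80)&(h[...,1]>120)&(h[...,2]>40)
def brown(im):
    h=hsv(im);return (h[...,0]>5)&(h[...,0]<20)&(h[...,1]>110)&(h[...,2]>80)
E
python3 - <<'E'
from h import *
T=np.load('pics/top0.npy');S=np.load('pics/scene0.npy')
print('cam',ray('top',0,0)[0],ray('scene',0,0)[0])
for n,I in(('top',T),('scene',S)):
    for a,c in blobs(green(I)):print(n,'green',a,c,at(n,*c,.034).round(4))
    for a,c in blobs(brown(I)):print(n,'brown',a,c)
h=hsv(T);g=cv2.cvtColor(T,cv2.COLOR_RGB2GRAY)
# rings, keys, pot etc: contours with ellipse fit
b=cv2.adaptiveThreshold(g,255,0,cv2.THRESH_BINARY_INV,15,8)
cs,_=cv2.findContours(b[120:270,100:400],cv2.RETR_LIST,cv2.CHAIN_APPROX_NONE,offset=(100,120))
for c in cs:
    if len(c)>20:
        (x,y),(w,q),_=cv2.fitEllipse(c)
        if 6<w<34 and q/w<1.25:print('ell',round(x,1),round(y,1),round(w,1),round(q,1),at('top',x,y,.012).round(4)[:2])
w=((h[...,1]<30)&(h[...,2]>170))
w[:,:100]=0;w[:120]=0;w[270:]=0;w[:,400:]=0
cs,_=cv2.findContours(w.astype('uint8'),cv2.RETR_EXTERNAL,2)
for c in cs:
    if cv2.contourArea(c)>150:r=cv2.minAreaRect(c);print('white',np.round(r[0],1),np.round(r[1],1),round(r[2]),cv2.contourArea(c))
cv2.imwrite('pics/crop.png',cv2.resize(T[110:200,80:400,::-1],(800,225),interpolation=cv2.INTER_CUBIC))
cv2.imwrite('pics/crop2.png',cv2.resize(S[180:270,105:365,::-1],(780,270),interpolation=cv2.INTER_CUBIC))
a=cv2.imread('pics/crop.png');b=cv2.imread('pics/crop2.png');cv2.imwrite('pics/c.png',np.vstack([a,cv2.copyMakeBorder(b,0,0,0,20,0)]))
E
```

```text
cam [ 0.52165599 -0.00410556  1.22229648] [ 1.45322758 -0.16816516  0.74440337]
top green 126 [172.98 229.62] [0.4974 0.1833 0.034 ]
top green 124 [124.27 238.  ] [0.4779 0.3139 0.034 ]
top brown 20 [213.75 141.25]
top brown 40 [248.55 167.9 ]
top brown 225 [ 99.45 177.12]
top brown 556 [478.46 379.32]
scene brown 24 [402.46   0.71]
scene brown 9 [411.78   0.44]
scene brown 24 [410.04   5.29]
scene brown 1830 [ 32.27 134.44]
scene brown 272 [395.19 184.95]
scene brown 21 [242.19 184.57]
scene brown 25 [243.2  194.32]
scene brown 23 [396.  207.3]
scene brown 61 [287.7 220.8]
ell 346.9 237.5 20.2 21.1 [ 0.4647 -0.2902]
ell 346.8 237.5 22.3 23.2 [ 0.4647 -0.29  ]
ell 310.5 235.3 20.4 21.2 [ 0.473  -0.1902]
ell 310.5 235.3 22.4 23.1 [ 0.4731 -0.1901]
ell 274.1 233.2 20.3 20.9 [ 0.4811 -0.0903]
ell 274.2 233.1 22.4 23.0 [ 0.4814 -0.0906]
ell 175.2 230.0 15.2 18.6 [0.4958 0.1807]
ell 322.2 176.0 7.9 8.2 [ 0.636  -0.2278]
ell 304.6 176.2 7.8 8.3 [ 0.6366 -0.1789]
ell 344.2 175.9 12.7 12.9 [ 0.6349 -0.289 ]
ell 321.4 176.8 12.8 13.6 [ 0.6338 -0.2255]
ell 303.9 176.8 12.8 13.4 [ 0.6348 -0.1768]
ell 148.4 178.8 17.8 20.5 [0.6381 0.2529]
ell 342.9 176.8 18.0 18.5 [ 0.6327 -0.2855]
ell 248.5 170.2 11.4 12.6 [ 0.6563 -0.0236]
ell 248.7 170.9 30.5 31.9 [ 0.6543 -0.0243]
ell 248.5 128.6 29.5 32.0 [ 0.7728 -0.0262]
ell 248.5 128.3 17.4 21.3 [ 0.7737 -0.0262]
white [310.4 235.3] [120.6  47.1] 4 5498.5
white [170.1 236. ] [ 48.1 122.2] 83 5675.5
white [146.5 178. ] [22. 21.] 90 362.0
white [248.8 170.6] [25.4 25.1] 16 584.5
white [324.  171.5] [39. 66.] 90 2543.5
```

View pics/c.png

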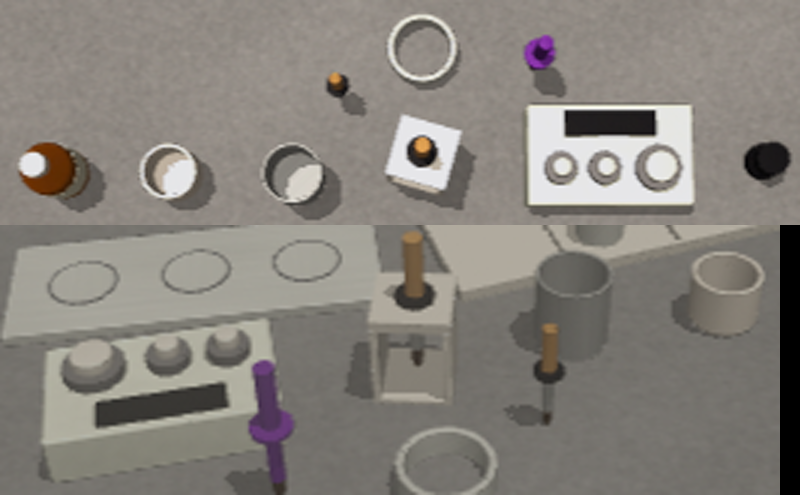

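```bash
python3 - <<'E'
from h import *
S=np.load('pics/scene0.npy');h=hsv(S)
m=(h[...,0]>50)&(h[...,0]<85)&(h[...,1]>70)&(h[...,2]>40);m[:120]=0
g=[c for a,c in blobs(m)];print(g)
for t in((172.98,229.62),(124.27,238.)):
    for c in g:print('lens',tri(t,c).round(4))
for k in((304.6,176.2),(322.2,176),(344.2,175.9)):print('key',at('top',*k,.067).round(4))
print('pot',at('top',147.4,178.4,.05).round(4),at('scene',105+727/3,180+(277-225)/3,.05).round(4))
print('beaker',at('top',197.2,179.2,.07).round(4),at('scene',105+575/3,180+(276-225)/3,.07).round(4))
print('brush',at('top',248.55,167.9,.145).round(4),at('top',248.5,170.2,.09).round(4),tri((248.55,167.9),(242.3,183.7)).round(4),at('scene',105+414/3,180+(296-225)/3,.09).round(4),'stand',at('top',248.8,170.6,.085).round(4))
print('loupe etc',at('top',386.5,174,.04),at('top',93,175,.1))
E
```

```text
[array([346.2 , 163.11]), array([304.76, 173.49])]
lens [0.5186 0.232  0.0709]
lens [0.4976 0.184  0.0345]
lens [0.4781 0.3146 0.0344]
lens [0.4679 0.2566 0.0198]
key [ 0.6312 -0.171   0.067 ]
key [ 0.6308 -0.2177  0.067 ]
key [ 0.6299 -0.2761  0.067 ]
pot [0.6356 0.2475 0.05  ] [0.6452 0.2477 0.05  ]
beaker [0.6289 0.1127 0.07  ] [0.6363 0.1163 0.07  ]
brush [ 0.6473 -0.0218  0.145 ] [ 0.6477 -0.0225  0.09  ] [ 0.6475 -0.021   0.1438] [ 0.6535 -0.0216  0.09  ] stand [ 0.6472 -0.0233  0.085 ]
loupe etc [ 0.63520498 -0.39785106  0.04      ] [0.64235148 0.37538289 0.1       ]
```

Call:
{"name": "carry_out", "arguments": {"linear": [[0.04,0.08,0],[0.04,0.08,0],[0.04,0.08,0],[0.04,0.08,0],[0.04,0.08,0],[0.04,0.08,0],[0.04,0.08,0],[0.04,0.08,0]], "angular": [[0,0,1],[0,0,1],[0,0,1],[0,0,1],[0,0,1],[0,0,1],[0,0,1],[0,0,1]], "hand": [0.8,0.8,0.8,0.8,0.8,0.8,0.8,0.8], "force": 40}}

```text
clock: 0.77
position: [0.391, -0.2216, 0.4046]
ee_rot: [-0.0, 0.858, 0.513, 0.0]
contact_force: [0.6, -0.5, 0.3]
width: 0.0682
gripper_force: 0.0
```

Call:
{"name": "carry_out", "arguments": {"linear": [[0.064,0.05,0],[0.064,0.05,0],[0.064,0.05,0],[0.064,0.05,0],[0.064,0.05,0],[0.064,0.05,0],[0.064,0.05,0],[0.065,0.05,0]], "angular": [[0,0,0.772],[0,0,0.772],[0,0,0.772],[0,0,0.772],[0,0,0.772],[0,0,0.772],[0,0,0.772],[0,0,0.772]], "hand": [0.8,0.8,0.8,0.8,0.8,0.8,0.8,0.8]}}

```text
clock: 1.43
position: [0.6484, -0.0219, 0.4041]
ee_rot: [-0.0, 0.707, 0.707, -0.0]
contact_force: [0.5, 0.3, 0.6]
width: 0.0682
gripper_force: 0.0
```

Call:
{"name": "carry_out", "arguments": {"linear": [[0,0,-0.05],[0,0,-0.05],[0,0,-0.05],[0,0,-0.05],[0,0,-0.05],[0,0,0],[0,0,0]], "angular": [[0,0,0],[0,0,0],[0,0,0],[0,0,0],[0,0,0],[0,0,0],[0,0,0]], "hand": [0.8,0.8,0.8,0.8,0.8,0.8,0.8]}}

```text
clock: 2.02
position: [0.6468, -0.0235, 0.2782]
ee_rot: [-0.002, 0.708, 0.706, -0.001]
contact_force: [0.2, 0.5, 1.2]
width: 0.0678
gripper_force: 0.0
```

Call:
{"name": "carry_out", "arguments": {"linear": [[0,0,0],[0,0,0],[0,0,0],[0,0,0],[0,0,0],[0,0,0],[0,0,0],[0,0,0]], "angular": [[0,0,0],[0,0,0],[0,0,0],[0,0,0],[0,0,0],[0,0,0],[0,0,0],[0,0,0]], "hand": [0,0,0,0,0,0,0,0], "force": 40}}

```text
clock: 2.68
position: [0.6475, -0.0237, 0.2812]
ee_rot: [0.001, 0.708, 0.706, 0.001]
contact_force: [0.1, -0.8, 4.6]
width: 0.0149
gripper_force: 38.9
```

Call:
{"name": "carry_out", "arguments": {"linear": [[0,0,0.04],[0,0,0.06],[0,0,0.07],[0,0,0.07],[0,0,0],[0,0,0]], "angular": [[0,0,0],[0,0,0],[0,0,0],[0,0,0],[0,0,0],[0,0,0]], "hand": [0,0,0,0,0,0]}}

```text
clock: 3.18
position: [0.6476, -0.0237, 0.4025]
ee_rot: [0.002, 0.708, 0.706, 0.002]
contact_force: [-0.1, 0.5, -1.6]
width: 0.0151
gripper_force: 39.1
```

```bash
python3 - <<'E'
from h import *
S=manip.get_image('scene');T=manip.get_image('top')
a=cv2.resize(S[90:240,150:400,::-1],(800,480),interpolation=cv2.INTER_CUBIC);cv2.imwrite('pics/s1.png',a)
s=manip.get_state();print(s['clock'],s['position'],s['width'],s['contact_force'])
E
```

```text
3.2833 [ 0.64677203 -0.02353973  0.39874159] 0.014993409167023736 [-0.38968743  0.62718078 -1.52552456]
```

View pics/s1.png

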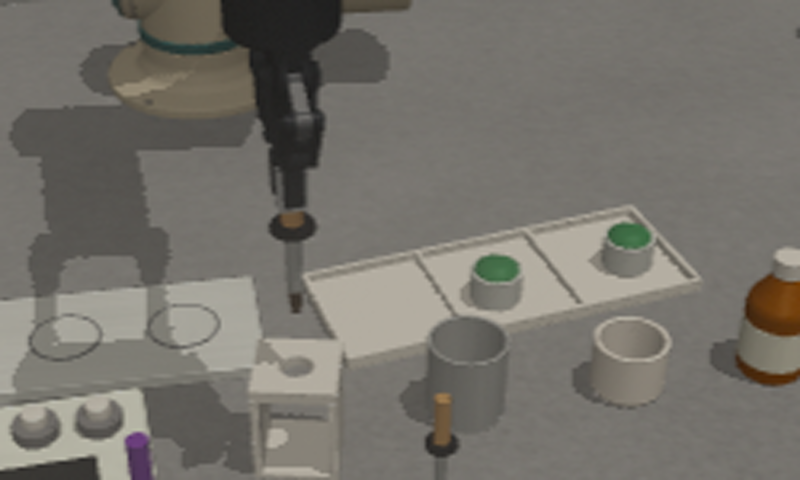

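The brush is held upright, collar at (292,227), tip (296,308) in the crop; the empty hole at (298,366).

```bash
python3 - <<'E'
from h import *
c,d=ray('scene',150+296/3.2,90+310/3.2)
for x in(.644,.6475,.651):print('tip',(c+d*(x-c[0])/d[0]).round(4))
c,d=ray('scene',150+292/3.2,90+227/3.2)
print('collar',(c+d*(.6475-c[0])/d[0]).round(4))
print('hole',at('scene',150+298/3.2,90+366/3.2,.085))
T=manip.get_image('top');cv2.imwrite('pics/t1.png',cv2.resize(T[110:200,80:400,::-1],(800,225),interpolation=cv2.INTER_CUBIC))
E
```

```text
tip [ 0.644  -0.0194  0.1319]
tip [ 0.6475 -0.02    0.1346]
tip [ 0.651  -0.0207  0.1372]
collar [ 0.6475 -0.0203  0.2059]
hole [ 0.65008877 -0.02078214  0.085     ]
```

Call:
{"name": "carry_out", "arguments": {"linear": [[-0.003,0.067,0],[-0.003,0.067,0],[-0.003,0.067,0],[-0.003,0.067,0],[-0.002,0.067,0],[-0.002,0.068,0],[-0.001,0.068,0],[0,0.068,0]], "angular": [[0,0,0],[0,0,0],[0,0,0],[0,0,0],[0,0,0],[0,0,0],[0,0,0],[0,0,0]], "hand": [0,0,0,0,0,0,0,0]}}

```text
clock: 4.0
position: [0.6381, 0.2474, 0.3974]
ee_rot: [-0.001, 0.708, 0.706, -0.002]
contact_force: [1.2, 1.0, -1.7]
width: 0.0148
gripper_force: 39.1
```

Call:
{"name": "carry_out", "arguments": {"linear": [[0,0,-0.046],[0,0,-0.046],[0,0,-0.046],[0,0,-0.046],[0,0,-0.046],[0,0,0],[0,0,0],[0,0,0]], "angular": [[0,0,0],[0,0,0],[0,0,0],[0,0,0],[0,0,0],[0,0,0],[0,0,0],[0,0,0]], "hand": [0,0,0,0,0,0,0,0]}}

```text
clock: 4.67
position: [0.6391, 0.2459, 0.2849]
ee_rot: [0.0, 0.708, 0.706, 0.0]
contact_force: [-0.1, 0.1, -0.4]
width: 0.0148
gripper_force: 39.1
```

```bash
python3 - <<'E'
from h import *
S=manip.get_image('scene')
cv2.imwrite('pics/s2.png',cv2.resize(S[90:240,150:400,::-1],(800,480),interpolation=cv2.INTER_CUBIC))
m=(lambda h:(h[...,0]>50)&(h[...,0]<85)&(h[...,1]>70)&(h[...,2]>40))(hsv(S));m[:120]=0
print([(c,at('scene',*c,.0345).round(4)) for a,c in blobs(m)])
s=manip.get_state();print(s['position'],s['contact_force'])
E
```

```text
[(array([342.26, 162.91]), array([0.4744, 0.305 , 0.0345])), (array([304.76, 173.49]), array([0.4977, 0.1848, 0.0345]))]
[0.63931137 0.2459811  0.28582148] [0.39990656 0.06291172 0.24084186]
```

View pics/s2.png

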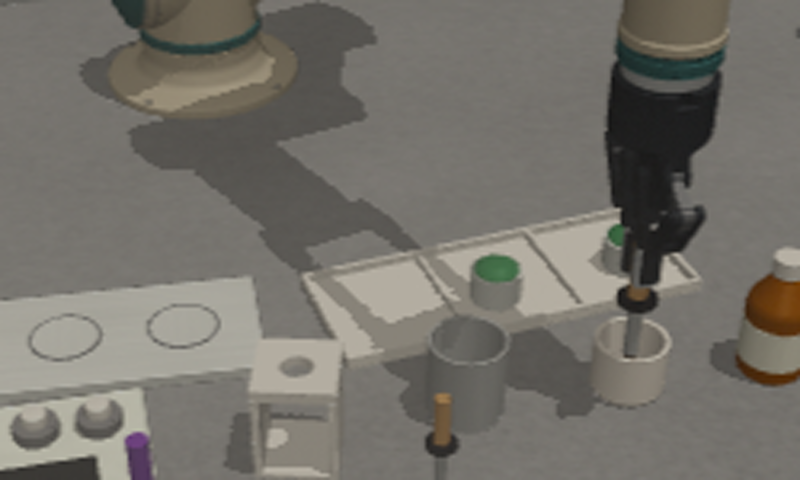

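Brush tip is inside the pot, near its centre (634,350).

Call:
{"name": "carry_out", "arguments": {"linear": [[0,0,0.057],[0,0,0.057],[0,0,0.058],[0,0,0.058],[-0.08,0.033,0],[-0.08,0.034,0],[-0.08,0.034,0],[-0.082,0.033,0]], "angular": [[0,0,0],[0,0,0],[0,0,0],[0,0,0],[0,0,0],[0,0,0],[0,0,0],[0,0,0]], "hand": [0,0,0,0,0,0,0,0]}}

```text
clock: 5.38
position: [0.4835, 0.3102, 0.4019]
ee_rot: [0.001, 0.709, 0.706, 0.002]
contact_force: [1.0, 0.2, 0.2]
width: 0.0151
gripper_force: 39.3
```

Call:
{"name": "carry_out", "arguments": {"linear": [[0,0,-0.05],[0,0,-0.05],[0,0,-0.05],[0,0,0],[0,0,0]], "angular": [[0,0,0],[0,0,0],[0,0,0],[0,0,0],[0,0,0]], "hand": [0,0,0,0,0]}}

```text
clock: 5.8
position: [0.4848, 0.3099, 0.3255]
ee_rot: [0.0, 0.708, 0.706, -0.0]
contact_force: [0.5, 0.5, -0.0]
width: 0.0152
gripper_force: 39.4
```

```bash
python3 - <<'E'
from h import *
S=manip.get_image('scene')
cv2.imwrite('pics/s3.png',cv2.resize(S[90:210,250:400,::-1],(750,600),interpolation=cv2.INTER_CUBIC))
s=manip.get_state();print(s['position'],s['contact_force'])
E
```

```text
[0.48552624 0.31012466 0.32655397] [0.22629182 0.68957274 0.39102234]
```

View pics/s3.png

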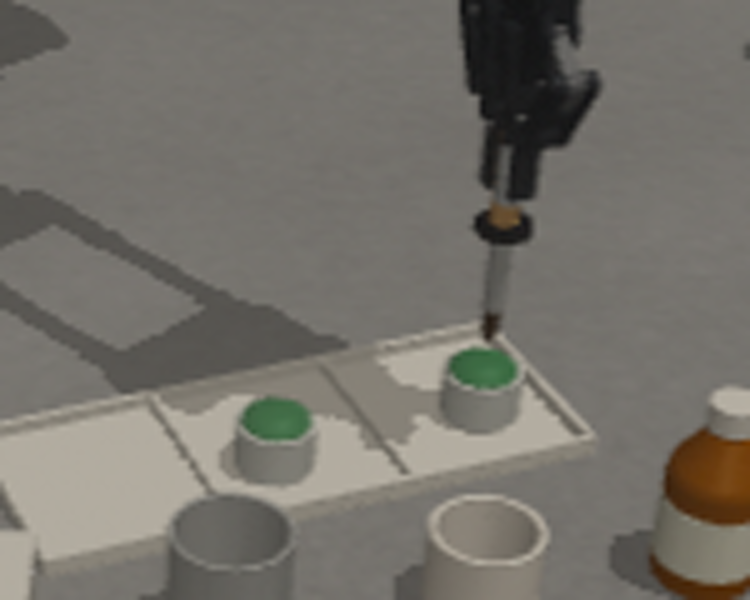

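Tip (490,338) is just above lens 1's dome (482,366), a bit behind it; a check of the tip offset before pressing.

```bash
python3 - <<'E'
from h import *
for z in(.058,.0625,.067):print(at('scene',348,157.6,z).round(4))
S=manip.get_image('scene');T=manip.get_image('top')
m=(lambda h:(h[...,0]>50)&(h[...,0]<85)&(h[...,1]>70)&(h[...,2]>40))(hsv(S));m[:120]=0
print([(a,c,at('scene',*c,.0345).round(4)) for a,c in blobs(m)])
print(manip.get_state()['position'])
E
```

```text
[0.4857 0.3151 0.058 ]
[0.4921 0.3119 0.0625]
[0.4984 0.3087 0.067 ]
[(np.int32(76), array([346.2 , 163.11]), array([0.4782, 0.3154, 0.0345])), (np.int32(83), array([304.76, 173.49]), array([0.4977, 0.1848, 0.0345]))]
[0.48588624 0.31017507 0.32714599]
```

Call:
{"name": "carry_out", "arguments": {"linear": [[-0.014,0.005,0],[0,0,-0.02],[0,0,-0.015],[0,0,-0.014],[0,0,0],[0,0,0],[0,0,0],[0,0,0]], "angular": [[0,0,0],[0,0,0],[0,0,0],[0,0,0],[0,0,0],[0,0,0],[0,0,0],[0,0,0]], "hand": [0,0,0,0,0,0,0,0]}}

```text
clock: 6.62
position: [0.478, 0.3125, 0.3002]
ee_rot: [-0.0, 0.708, 0.706, 0.0]
contact_force: [-1.1, -0.7, 2.0]
width: 0.0147
gripper_force: 39.7
```

```bash
python3 - <<'E'
from h import *
S=manip.get_image('scene')
cv2.imwrite('pics/s4.png',cv2.resize(S[130:190,310:385,::-1],(500,400),interpolation=cv2.INTER_CUBIC))
s=manip.get_state();print(s['position'],s['contact_force'])
E
```

```text
[0.47799131 0.31248977 0.30014357] [-0.4083233   0.69380053  1.97897254]
```

View pics/s4.png

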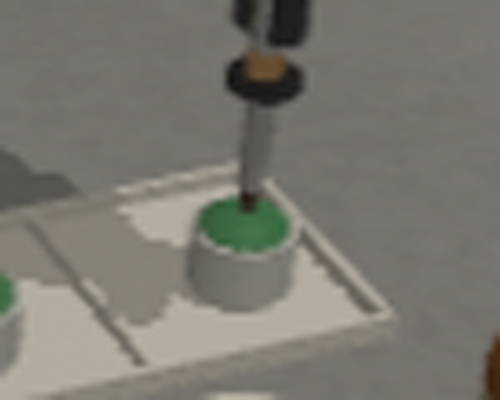

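Tip (248,207) rests on the dome near its apex (~243,213), ~2 N push; step 2 met.

Call:
{"name": "carry_out", "arguments": {"linear": [[0,0,0.05],[0,0,0.05],[0.009,-0.052,0],[0.009,-0.052,0],[0.009,-0.052,0],[0.009,-0.052,0],[0.008,-0.053,0],[0,0,0]], "angular": [[0,0,0],[0,0,0],[0,0,0],[0,0,0],[0,0,0],[0,0,0],[0,0,0],[0,0,0]], "hand": [0,0,0,0,0,0,0,0]}}

```text
clock: 7.33
position: [0.5001, 0.1782, 0.3494]
ee_rot: [0.001, 0.709, 0.705, -0.002]
contact_force: [-0.8, 0.2, -1.0]
width: 0.0148
gripper_force: 39.4
```

```bash
cat > g.py <<'E'
from h import *
S=manip.get_image('scene');m=(lambda h:(h[...,0]>50)&(h[...,0]<85)&(h[...,1]>70)&(h[...,2]>40))(hsv(S));m[:100]=0
print('scene',[(a,c,at('scene',*c,.0345).round(4)) for a,c in blobs(m)])
print('top',[(a,c,at('top',*c,.0345).round(4)) for a,c in blobs(green(manip.get_image('top')))])
s=manip.get_state();print(s['clock'],s['position'],s['ee_rot'],s['contact_force'])
E
python3 g.py
```

```text
scene [(np.int32(76), array([346.2 , 163.11]), array([0.4782, 0.3154, 0.0345])), (np.int32(83), array([304.76, 173.49]), array([0.4977, 0.1848, 0.0345]))]
top [(np.int32(86), array([174.84, 229.51]), array([0.4976, 0.1782, 0.0345]))]
7.4333 [0.49988804 0.18104229 0.34957094] [-4.25715984e-04  7.08933114e-01  7.05275428e-01 -4.78678616e-04] [ 0.56206125  1.09589407 -0.46945967]
```

Lenses unmoved. Dab lens 2.

Call:
{"name": "carry_out", "arguments": {"linear": [[0,0,-0.04],[0,0,-0.03],[0,0,-0.016],[0,0,-0.012],[0,0,0],[0,0,0],[0,0,0],[0,0,0]], "angular": [[0,0,0],[0,0,0],[0,0,0],[0,0,0],[0,0,0],[0,0,0],[0,0,0],[0,0,0]], "hand": [0,0,0,0,0,0,0,0]}}

```text
clock: 8.1
position: [0.4999, 0.1823, 0.3017]
ee_rot: [-0.0, 0.708, 0.706, 0.0]
contact_force: [-1.3, 1.0, 0.3]
width: 0.0149
gripper_force: 39.6
```

```bash
python3 - <<'E'
from h import *
S=manip.get_image('scene')
cv2.imwrite('pics/s5.png',cv2.resize(S[140:200,265:340,::-1],(500,400),interpolation=cv2.INTER_CUBIC))
s=manip.get_state();print(s['position'],s['contact_force'])
E
```

```text
[0.49986216 0.18223454 0.30161539] [-0.99717424  0.37829148  1.31805088]
```

View pics/s5.png

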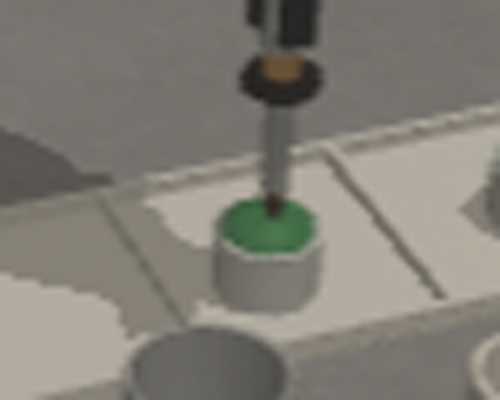

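Tip (272,213) sits on the middle of lens 2's dome. A millimetre more, then to the beaker.

Call:
{"name": "carry_out", "arguments": {"linear": [[0,0,-0.004],[0,0,0],[0,0,0.055],[0,0,0.055],[0,0,0.055],[0,0,0]], "angular": [[0,0,0],[0,0,0],[0,0,0],[0,0,0],[0,0,0],[0,0,0]], "hand": [0,0,0,0,0,0]}}

```text
clock: 8.65
position: [0.5016, 0.1822, 0.3871]
ee_rot: [0.003, 0.708, 0.706, 0.005]
contact_force: [1.2, 0.2, -1.2]
width: 0.0143
gripper_force: 39.4
```

Call:
{"name": "carry_out", "arguments": {"linear": [[0.053,-0.028,0],[0.053,-0.028,0],[0.053,-0.028,0],[0.053,-0.028,0],[0.053,-0.028,0],[0,0,0]], "angular": [[0,0,0],[0,0,0],[0,0,0],[0,0,0],[0,0,0],[0,0,0]], "hand": [0,0,0,0,0,0]}}

```text
clock: 9.15
position: [0.637, 0.1089, 0.3801]
ee_rot: [0.002, 0.709, 0.705, 0.001]
contact_force: [0.2, -0.3, -0.9]
width: 0.0149
gripper_force: 39.5
```

Call:
{"name": "carry_out", "arguments": {"linear": [[0,0,-0.042],[0,0,-0.042],[0,0,-0.042],[0,0,-0.042],[0,0,0],[0,0,0],[0,0,0]], "angular": [[0,0,0],[0,0,0],[0,0,0],[0,0,0],[0,0,0],[0,0,0],[0,0,0]], "hand": [0,0,0,0,0,0,0]}}

```text
clock: 9.73
position: [0.6328, 0.112, 0.2985]
ee_rot: [0.001, 0.708, 0.706, 0.001]
contact_force: [0.5, 0.5, -0.2]
width: 0.015
gripper_force: 39.5
```

```bash
python3 - <<'E'
from h import *
S=manip.get_image('scene')
cv2.imwrite('pics/s6.png',cv2.resize(S[90:240,150:400,::-1],(800,480),interpolation=cv2.INTER_CUBIC))
E
python3 g.py
```

```text
scene [(np.int32(13), array([286.92, 107.85]), array([0.1013, 0.2503, 0.0345])), (np.int32(11), array([290.82, 111.91]), array([0.1342, 0.2545, 0.0345])), (np.int32(76), array([346.2 , 163.11]), array([0.4782, 0.3154, 0.0345])), (np.int32(49), array([306.94, 173.78]), array([0.5006, 0.1902, 0.0345]))]
top [(np.int32(125), array([173.01, 229.63]), array([0.4974, 0.1831, 0.0345])), (np.int32(121), array([124.25, 238.  ]), array([0.4779, 0.3138, 0.0345]))]
9.8833 [0.63290384 0.11201433 0.29946377] [0.00113795 0.70811764 0.70609242 0.00127206] [-0.32144046 -0.03092691 -0.49654854]
```

View pics/s6.png

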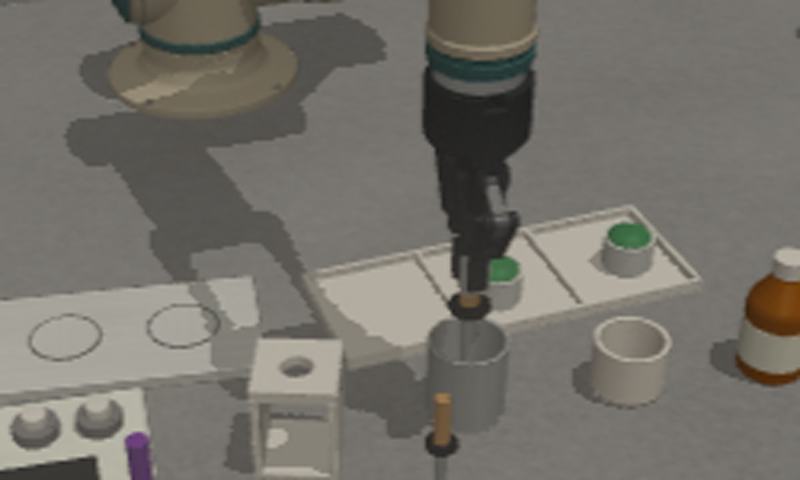

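Brush is in the beaker at (467,340). Return to the stand.

Call:
{"name": "carry_out", "arguments": {"linear": [[0,0,0.051],[0,0,0.051],[0,0,0.051],[0,0,0.051],[0,0,0]], "angular": [[0,0,0],[0,0,0],[0,0,0],[0,0,0],[0,0,0]], "hand": [0,0,0,0,0]}}

```text
clock: 10.3
position: [0.6335, 0.1121, 0.4072]
ee_rot: [0.004, 0.708, 0.706, 0.005]
contact_force: [0.7, 0.5, 0.9]
width: 0.015
gripper_force: 39.5
```

Call:
{"name": "carry_out", "arguments": {"linear": [[0.006,-0.054,0],[0.006,-0.054,0],[0.006,-0.054,0],[0.006,-0.054,0],[0.005,-0.055,0],[0,0,0],[0,0,0],[0,0,0]], "angular": [[0,0,0],[0,0,0],[0,0,0],[0,0,0],[0,0,0],[0,0,0],[0,0,0],[0,0,0]], "hand": [0,0,0,0,0,0,0,0]}}

```text
clock: 10.97
position: [0.6467, -0.0233, 0.3998]
ee_rot: [-0.0, 0.708, 0.706, 0.0]
contact_force: [0.2, -0.7, -0.9]
width: 0.0149
gripper_force: 39.5
```

```bash
python3 g.py
```

```text
scene [(np.int32(13), array([216.85, 104.23]), array([0.0087, 0.0172, 0.0345])), (np.int32(75), array([346.27, 163.08]), array([0.4781, 0.3157, 0.0345])), (np.int32(83), array([304.76, 173.49]), array([0.4977, 0.1848, 0.0345]))]
top [(np.int32(125), array([173.01, 229.63]), array([0.4974, 0.1831, 0.0345])), (np.int32(122), array([124.26, 238.  ]), array([0.4779, 0.3138, 0.0345]))]
11.0667 [ 0.64667828 -0.02252651  0.39981725] [-1.46612673e-04  7.07751423e-01  7.06461485e-01  2.66715022e-04] [ 0.28370818  0.48642717 -0.87898533]
```

Call:
{"name": "carry_out", "arguments": {"linear": [[0,0,-0.04],[0,0,-0.04],[0,0,-0.04],[0,0,-0.04],[0,0,-0.04],[0,0,-0.03],[0,0,0],[0,0,0]], "angular": [[0,0,0],[0,0,0],[0,0,0],[0,0,0],[0,0,0],[0,0,0],[0,0,0],[0,0,0]], "hand": [0,0,0,0,0,0,0,0]}}

```text
clock: 11.73
position: [0.6468, -0.0225, 0.2845]
ee_rot: [-0.001, 0.708, 0.707, -0.0]
contact_force: [0.6, -0.6, -0.3]
width: 0.015
gripper_force: 39.5
```

Call:
{"name": "carry_out", "arguments": {"linear": [[0,0,-0.006],[0,0,0],[0,0,0],[0,0,0]], "angular": [[0,0,0],[0,0,0],[0,0,0],[0,0,0]], "hand": [0,0,0,0]}}

```text
clock: 12.07
position: [0.647, -0.0235, 0.2825]
ee_rot: [0.001, 0.708, 0.706, 0.0]
contact_force: [-0.0, 0.5, -0.6]
width: 0.0152
gripper_force: 39.5
```

Call:
{"name": "carry_out", "arguments": {"linear": [[0,0,-0.002],[0,0,0],[0,0,0],[0,0,0],[0,0,0],[0,0,0],[0,0,0]], "angular": [[0,0,0],[0,0,0],[0,0,0],[0,0,0],[0,0,0],[0,0,0],[0,0,0]], "hand": [0.85,0.85,0.85,0.85,0.85,0.85,0.85]}}

```text
clock: 12.65
position: [0.6469, -0.0236, 0.2807]
ee_rot: [0.0, 0.708, 0.706, 0.0]
contact_force: [0.4, 0.2, 0.6]
width: 0.0723
gripper_force: 0.0
```

Call:
{"name": "carry_out", "arguments": {"linear": [[0,0,0.05],[0,0,0.05],[0,0,0.05],[0,0,0.05],[-0.065,0.045,0],[-0.065,0.045,0],[-0.065,0.045,0],[-0.065,0.045,0]], "angular": [[0,0,0],[0,0,0],[0,0,0],[0,0,0],[0,0,0],[0,0,0],[0,0,0],[0,0,0]], "hand": [0.85,0.85,0.85,0.85,0.85,0.85,0.85,0.85]}}

```text
clock: 13.32
position: [0.5154, 0.067, 0.3807]
ee_rot: [0.0, 0.708, 0.706, 0.0]
contact_force: [0.1, 0.5, 0.6]
width: 0.0728
gripper_force: 0.0
```

```bash
python3 - <<'E'
from h import *
S=manip.get_image('scene')
cv2.imwrite('pics/s7.png',cv2.resize(S[90:240,150:400,::-1],(800,480),interpolation=cv2.INTER_CUBIC))
E
python3 g.py
```

```text
scene [(np.int32(75), array([346.27, 163.08]), array([0.4781, 0.3157, 0.0345])), (np.int32(83), array([304.76, 173.49]), array([0.4977, 0.1848, 0.0345]))]
top [(np.int32(121), array([124.25, 238.  ]), array([0.4779, 0.3138, 0.0345]))]
13.4667 [0.514403   0.06778531 0.38118265] [-2.22513641e-04  7.07216417e-01  7.06997090e-01 -6.50172677e-05] [0.67416946 0.02679864 0.72285721]
```

View pics/s7.png

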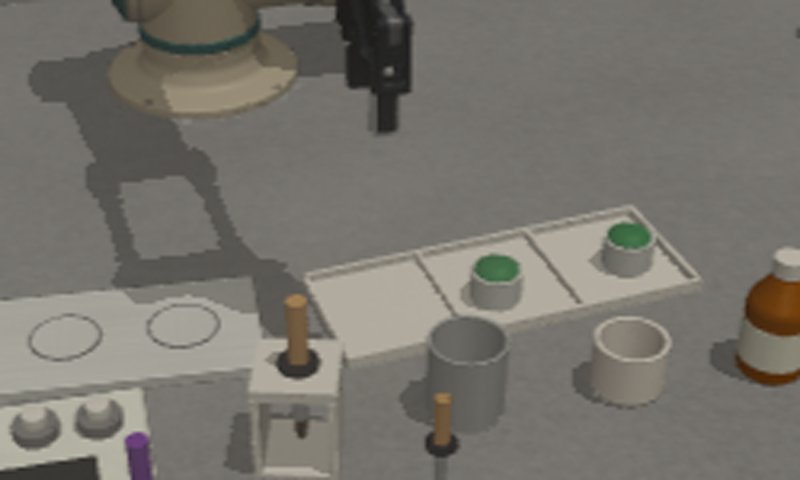

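Brush hangs home in its stand (298,340). Now to lens 2.

Call:
{"name": "carry_out", "arguments": {"linear": [[-0.007,0.046,-0.04],[-0.007,0.046,-0.04],[-0.007,0.046,-0.04],[-0.007,0.046,-0.04],[-0.006,0.047,-0.04],[0,0,-0.04],[0,0,0],[0,0,0]], "angular": [[0,0,0],[0,0,0],[0,0,0],[0,0,0],[0,0,0],[0,0,0],[0,0,0],[0,0,0]], "hand": [0.85,0.85,0.85,0.85,0.85,0.85,0.85,0.85]}}

```text
clock: 14.13
position: [0.5006, 0.1817, 0.2599]
ee_rot: [-0.0, 0.708, 0.706, -0.001]
contact_force: [0.7, -0.7, -0.1]
width: 0.0721
gripper_force: 0.0
```

```bash
python3 g.py
```

```text
scene [(np.int32(11), array([212.36, 104.45]), array([0.0062, 0.0014, 0.0345])), (np.int32(76), array([346.2 , 163.11]), array([0.4782, 0.3154, 0.0345])), (np.int32(83), array([304.76, 173.49]), array([0.4977, 0.1848, 0.0345]))]
top [(np.int32(26), array([177.58, 229.58]), array([0.4973, 0.1709, 0.0345]))]
14.2333 [0.5012435  0.18139864 0.26170835] [0.00080671 0.70845551 0.70575446 0.0008859 ] [ 0.56178301 -0.46078304  0.31534281]
```

Call:
{"name": "carry_out", "arguments": {"linear": [[-0.006,0.004,-0.04],[0,0,-0.04],[0,0,-0.04],[0,0,-0.026],[0,0,0],[0,0,0]], "angular": [[0,0,0],[0,0,0],[0,0,0],[0,0,0],[0,0,0],[0,0,0]], "hand": [0.85,0.85,0.85,0.85,0.85,0.85]}}

```text
clock: 14.73
position: [0.4978, 0.1834, 0.1885]
ee_rot: [0.0, 0.709, 0.706, 0.001]
contact_force: [0.1, -1.6, 0.3]
width: 0.0727
gripper_force: 0.0
```

Call:
{"name": "carry_out", "arguments": {"linear": [[0,0,0],[0,0,0],[0,0,0],[0,0,0],[0,0,0],[0,0,0]], "angular": [[0,0,0],[0,0,0],[0,0,0],[0,0,0],[0,0,0],[0,0,0]], "hand": [0.2,0.2,0.2,0.2,0.2,0.2]}}

```text
clock: 15.23
position: [0.4977, 0.1839, 0.1896]
ee_rot: [0.001, 0.708, 0.706, 0.001]
contact_force: [-0.7, -1.3, 5.2]
width: 0.0443
gripper_force: 40.3
```

Call:
{"name": "carry_out", "arguments": {"linear": [[0,0,0.04],[0,0,0.04],[0,0,0.04],[0,0,0.04],[0,0,0],[0,0,0]], "angular": [[0,0,0],[0,0,0],[0,0,0],[0,0,0],[0,0,0],[0,0,0]], "hand": [0.2,0.2,0.2,0.2,0.2,0.2]}}

```text
clock: 15.73
position: [0.4972, 0.184, 0.2691]
ee_rot: [0.001, 0.708, 0.706, 0.002]
contact_force: [-0.4, 0.3, -1.8]
width: 0.0443
gripper_force: 41.7
```

```bash
python3 g.py
```

```text
scene [(np.int32(40), array([302.98, 148.68]), array([0.3725, 0.2205, 0.0345])), (np.int32(76), array([346.2 , 163.11]), array([0.4782, 0.3154, 0.0345]))]
top []
15.8333 [0.49630798 0.18377466 0.26707286] [-3.16695332e-04  7.08153793e-01  7.06057947e-01 -5.28958057e-04] [ 0.05061476  0.64308817 -1.6175499 ]
```

Call:
{"name": "carry_out", "arguments": {"linear": [[-0.005,-0.075,0],[-0.005,-0.075,0],[-0.005,-0.075,0],[-0.005,-0.075,0],[-0.005,-0.075,0],[-0.005,-0.075,0],[-0.005,-0.075,0],[-0.005,-0.075,0]], "angular": [[0,0,0],[0,0,0],[0,0,0],[0,0,0],[0,0,0],[0,0,0],[0,0,0],[0,0,0]], "hand": [0.2,0.2,0.2,0.2,0.2,0.2,0.2,0.2]}}

```text
clock: 16.5
position: [0.4758, -0.1176, 0.2663]
ee_rot: [-0.001, 0.708, 0.706, -0.001]
contact_force: [1.4, 0.3, -1.7]
width: 0.0442
gripper_force: 41.7
```

Call:
{"name": "carry_out", "arguments": {"linear": [[-0.004,-0.05,0],[-0.004,-0.05,0],[0,-0.048,0],[0,0,0],[0,0,0],[0,0,0]], "angular": [[0,0,0],[0,0,0],[0,0,0],[0,0,0],[0,0,0],[0,0,0]], "hand": [0.2,0.2,0.2,0.2,0.2,0.2]}}

```text
clock: 17.0
position: [0.4723, -0.1896, 0.2665]
ee_rot: [-0.002, 0.708, 0.706, -0.0]
contact_force: [-1.1, -0.1, -1.0]
width: 0.0442
gripper_force: 41.7
```

```bash
python3 g.py
```

```text
scene [(np.int32(75), array([346.27, 163.08]), array([0.4781, 0.3157, 0.0345])), (np.int32(8), array([158.88, 166.  ]), array([ 0.3567, -0.2081,  0.0345]))]
top [(np.int32(122), array([124.26, 238.  ]), array([0.4779, 0.3138, 0.0345]))]
17.1 [ 0.47254199 -0.18901117  0.26701487] [-1.03420693e-03  7.07813444e-01  7.06398646e-01 -1.04199260e-04] [-0.09565034  0.49246615 -1.84334139]
```

Call:
{"name": "carry_out", "arguments": {"linear": [[0,-0.001,-0.04],[0,0,-0.04],[0,0,-0.035],[0,0,-0.02],[0,0,-0.007],[0,0,0],[0,0,0]], "angular": [[0,0,0],[0,0,0],[0,0,0],[0,0,0],[0,0,0],[0,0,0],[0,0,0]], "hand": [0.2,0.2,0.2,0.2,0.2,0.2,0.2]}}

```text
clock: 17.68
position: [0.4725, -0.1895, 0.1974]
ee_rot: [-0.001, 0.708, 0.707, -0.0]
contact_force: [-2.0, 1.6, 4.9]
width: 0.044
gripper_force: 42.7
```

Call:
{"name": "carry_out", "arguments": {"linear": [[0,0,0],[0,0,0],[0,0,0],[0,0,0],[0,0,0]], "angular": [[0,0,0],[0,0,0],[0,0,0],[0,0,0],[0,0,0]], "hand": [0.85,0.85,0.85,0.85,0.85]}}

```text
clock: 18.1
position: [0.473, -0.1906, 0.1968]
ee_rot: [0.0, 0.708, 0.706, 0.0]
contact_force: [0.0, 0.2, -0.2]
width: 0.0726
gripper_force: 0.0
```

Call:
{"name": "carry_out", "arguments": {"linear": [[0,0,0.05],[0,0,0.07],[0,0,0.07],[0,0.075,0],[0,0.075,0],[0,0.075,0],[0,0.075,0],[0,0.075,0]], "angular": [[0,0,0],[0,0,0],[0,0,0],[0,0,0],[0,0,0],[0,0,0],[0,0,0],[0,0,0]], "hand": [0.85,0.85,0.85,0.85,0.85,0.85,0.85,0.85]}}

```text
clock: 18.77
position: [0.4726, -0.0016, 0.2919]
ee_rot: [0.0, 0.708, 0.706, 0.0]
contact_force: [-0.0, 0.4, -0.5]
width: 0.0726
gripper_force: 0.0
```

```bash
python3 g.py
```

```text
scene [(np.int32(76), array([346.2 , 163.11]), array([0.4782, 0.3154, 0.0345])), (np.int32(92), array([167.96, 185.97]), array([ 0.4609, -0.1899,  0.0345]))]
top [(np.int32(131), array([312.31, 235.82]), array([ 0.4725, -0.1916,  0.0345])), (np.int32(122), array([124.26, 238.  ]), array([0.4779, 0.3138, 0.0345]))]
18.8667 [0.47201539 0.00121713 0.29170909] [-1.08920906e-03  7.06237852e-01  7.07973530e-01  6.24906358e-04] [ 0.30910035 -0.7542755  -0.10169927]
```

Call:
{"name": "carry_out", "arguments": {"linear": [[0.002,0.079,-0.008],[0.002,0.079,-0.008],[0.002,0.079,-0.008],[0.002,0.079,-0.008],[0.002,0.079,-0.008],[0.002,0.079,-0.008],[0,0.079,-0.008],[0,0.075,-0.008]], "angular": [[0,0,0],[0,0,0],[0,0,0],[0,0,0],[0,0,0],[0,0,0],[0,0,0],[0,0,0]], "hand": [0.85,0.85,0.85,0.85,0.85,0.85,0.85,0.85]}}

```text
clock: 19.53
position: [0.4792, 0.3125, 0.2594]
ee_rot: [0.0, 0.708, 0.706, 0.0]
contact_force: [0.8, 0.6, -0.2]
width: 0.0727
gripper_force: 0.0
```

Call:
{"name": "carry_out", "arguments": {"linear": [[0,0,0],[0,0,0],[0,0,0]], "angular": [[0,0,0],[0,0,0],[0,0,0]], "hand": [0.85,0.85,0.85]}}

```text
clock: 19.78
position: [0.479, 0.3103, 0.2593]
ee_rot: [0.0, 0.708, 0.706, -0.001]
contact_force: [0.5, -0.5, 0.3]
width: 0.0723
gripper_force: 0.0
```

```bash
python3 g.py
```

```text
scene [(np.int32(77), array([346.14, 163.14]), array([0.4783, 0.3152, 0.0345])), (np.int32(92), array([167.96, 185.97]), array([ 0.4609, -0.1899,  0.0345]))]
top [(np.int32(131), array([312.31, 235.82]), array([ 0.4725, -0.1916,  0.0345])), (np.int32(111), array([124.79, 237.95]), array([0.478 , 0.3124, 0.0345]))]
19.8833 [0.47909784 0.3094421  0.25969187] [ 1.99662238e-04  7.08643028e-01  7.05567045e-01 -4.06374711e-04] [-0.14851903 -0.2385848  -0.14659954]
```

Call:
{"name": "carry_out", "arguments": {"linear": [[-0.001,0.008,-0.04],[0,0,-0.04],[0,0,-0.04],[0,0,-0.025],[0,0,0],[0,0,0]], "angular": [[0,0,0],[0,0,0],[0,0,0],[0,0,0],[0,0,0],[0,0,0]], "hand": [0.85,0.85,0.85,0.85,0.85,0.85]}}

```text
clock: 20.38
position: [0.4786, 0.3136, 0.1871]
ee_rot: [-0.0, 0.709, 0.705, -0.001]
contact_force: [-0.1, 1.0, 0.4]
width: 0.0726
gripper_force: 0.0
```

Call:
{"name": "carry_out", "arguments": {"linear": [[0,0,0],[0,0,0],[0,0,0],[0,0,0],[0,0,0],[0,0,0]], "angular": [[0,0,0],[0,0,0],[0,0,0],[0,0,0],[0,0,0],[0,0,0]], "hand": [0.2,0.2,0.2,0.2,0.2,0.2]}}

```text
clock: 20.88
position: [0.479, 0.3149, 0.1889]
ee_rot: [0.001, 0.708, 0.706, 0.001]
contact_force: [0.2, -2.0, 5.7]
width: 0.0446
gripper_force: 40.9
```

Call:
{"name": "carry_out", "arguments": {"linear": [[0,0,0.04],[0,0,0.04],[0,0,0.04],[0,0,0.04],[0,0,0],[0,0,0]], "angular": [[0,0,0],[0,0,0],[0,0,0],[0,0,0],[0,0,0],[0,0,0]], "hand": [0.2,0.2,0.2,0.2,0.2,0.2]}}

```text
clock: 21.38
position: [0.4786, 0.3151, 0.2684]
ee_rot: [0.0, 0.708, 0.706, 0.002]
contact_force: [0.1, 0.6, -0.7]
width: 0.0443
gripper_force: 41.4
```

```bash
python3 g.py
```

```text
scene [(np.int32(51), array([347.08, 138.45]), array([0.3502, 0.3713, 0.0345])), (np.int32(92), array([167.96, 185.97]), array([ 0.4609, -0.1899,  0.0345]))]
top [(np.int32(131), array([312.31, 235.82]), array([ 0.4725, -0.1916,  0.0345])), (np.int32(69), array([119.26, 239.12]), array([0.4752, 0.3272, 0.0345]))]
21.4833 [0.47781282 0.31471967 0.26638104] [-2.54497710e-04  7.08113913e-01  7.06097776e-01 -7.42690069e-04] [-0.34956573  0.21034884 -1.30923022]
```

Call:
{"name": "carry_out", "arguments": {"linear": [[0.001,-0.075,0],[0.001,-0.075,0],[0.001,-0.075,0],[0.001,-0.075,0],[0.001,-0.075,0],[0.001,-0.075,0],[0,-0.075,0],[0,-0.075,0]], "angular": [[0,0,0],[0,0,0],[0,0,0],[0,0,0],[0,0,0],[0,0,0],[0,0,0],[0,0,0]], "hand": [0.2,0.2,0.2,0.2,0.2,0.2,0.2,0.2]}}

```text
clock: 22.15
position: [0.4804, 0.0133, 0.2659]
ee_rot: [-0.001, 0.708, 0.706, -0.001]
contact_force: [0.4, -0.9, -1.3]
width: 0.0444
gripper_force: 41.4
```

Call:
{"name": "carry_out", "arguments": {"linear": [[0,-0.07,0],[0,-0.07,0],[0,-0.07,0],[0,0,0],[0,0,0],[0,0,0]], "angular": [[0,0,0],[0,0,0],[0,0,0],[0,0,0],[0,0,0],[0,0,0]], "hand": [0.2,0.2,0.2,0.2,0.2,0.2]}}

```text
clock: 22.65
position: [0.4808, -0.0898, 0.2661]
ee_rot: [-0.002, 0.709, 0.706, -0.0]
contact_force: [0.5, -0.0, -1.5]
width: 0.0443
gripper_force: 41.4
```

```bash
python3 g.py
```

```text
scene [(np.int32(15), array([191.73, 105.73]), array([-0.0031, -0.0714,  0.0345])), (np.int32(22), array([198.55, 161.23]), array([ 0.3609, -0.094 ,  0.0345])), (np.int32(94), array([167.98, 185.88]), array([ 0.4605, -0.1898,  0.0345]))]
top []
22.75 [ 0.4809641  -0.08893025  0.26652158] [-9.83607177e-04  7.07720296e-01  7.06492010e-01 -2.33868004e-04] [-0.16164653  0.06363176 -1.69160711]
```

Call:
{"name": "carry_out", "arguments": {"linear": [[0.001,-0.002,-0.04],[0,0,-0.04],[0,0,-0.035],[0,0,-0.02],[0,0,-0.006],[0,0,0],[0,0,0]], "angular": [[0,0,0],[0,0,0],[0,0,0],[0,0,0],[0,0,0],[0,0,0],[0,0,0]], "hand": [0.2,0.2,0.2,0.2,0.2,0.2,0.2]}}

```text
clock: 23.33
position: [0.4818, -0.0897, 0.1968]
ee_rot: [-0.0, 0.707, 0.707, 0.0]
contact_force: [-0.4, -0.5, -0.3]
width: 0.0443
gripper_force: 42.0
```

Call:
{"name": "carry_out", "arguments": {"linear": [[0,0,0],[0,0,0],[0,0,0],[0,0,0],[0,0,0]], "angular": [[0,0,0],[0,0,0],[0,0,0],[0,0,0],[0,0,0]], "hand": [0.85,0.85,0.85,0.85,0.85]}}

```text
clock: 23.75
position: [0.482, -0.091, 0.1968]
ee_rot: [0.0, 0.708, 0.706, 0.0]
contact_force: [0.0, -0.4, -0.4]
width: 0.0726
gripper_force: 0.0
```

Call:
{"name": "carry_out", "arguments": {"linear": [[0,0,0.05],[0,0,0.07],[0,0,0.07],[0,0,0.07],[0,0,0.07],[0,0,0],[0,0,0]], "angular": [[0,0,0],[0,0,0],[0,0,0],[0,0,0],[0,0,0],[0,0,0],[0,0,0]], "hand": [0.85,0.85,0.5,0.3,0,0,0]}}

```text
clock: 24.33
position: [0.4823, -0.0913, 0.3639]
ee_rot: [0.003, 0.708, 0.706, 0.001]
contact_force: [0.5, -0.4, -0.3]
width: 0.0116
gripper_force: 0.0
```

```bash
python3 g.py
```

```text
scene [(np.int32(87), array([205.57, 182.52]), array([ 0.4707, -0.089 ,  0.0345])), (np.int32(94), array([167.98, 185.88]), array([ 0.4605, -0.1898,  0.0345]))]
top []
24.4333 [ 0.48130556 -0.09093989  0.36089471] [-7.08210676e-04  7.08179743e-01  7.06031749e-01 -3.45343879e-04] [1.11556441 0.27645122 0.08516936]
```

Call:
{"name": "carry_out", "arguments": {"linear": [[0.06,-0.032,-0.02],[0.06,-0.032,-0.02],[0.06,-0.032,-0.02],[0.06,-0.032,-0.02],[0.06,-0.032,-0.02],[0,0,-0.04],[0,0,0],[0,0,0]], "angular": [[0,0,0],[0,0,0],[0,0,0],[0,0,0],[0,0,0],[0,0,0],[0,0,0],[0,0,0]], "hand": [0,0,0,0,0,0,0,0]}}

```text
clock: 25.1
position: [0.6308, -0.1708, 0.288]
ee_rot: [-0.004, 0.708, 0.706, -0.002]
contact_force: [-0.5, 0.3, 0.7]
width: 0.0
gripper_force: 0.0
```

```bash
python3 - <<'E'
from h import *
S=manip.get_image('scene')
cv2.imwrite('pics/s8.png',cv2.resize(S[90:270,90:310,::-1],(733,600),interpolation=cv2.INTER_CUBIC))
E
python3 g.py
```

```text
scene [(np.int32(8), array([206.38, 104.5 ]), array([ 0.0009, -0.0194,  0.0345])), (np.int32(8), array([178.88, 127.88]), array([ 0.1468, -0.1311,  0.0345])), (np.int32(88), array([205.62, 182.48]), array([ 0.4705, -0.0889,  0.0345])), (np.int32(59), array([165.86, 186.27]), array([ 0.4608, -0.1955,  0.0345]))]
top [(np.int32(67), array([272.75, 232.09]), array([ 0.4848, -0.0851,  0.0345])), (np.int32(70), array([313.19, 233.23]), array([ 0.4794, -0.1942,  0.0345]))]
25.25 [ 0.6313285  -0.17064361  0.2921159 ] [-1.31404040e-04  7.08052562e-01  7.06159722e-01 -2.44823642e-06] [-0.49392082  0.2781016   0.25617045]
```

View pics/s8.png

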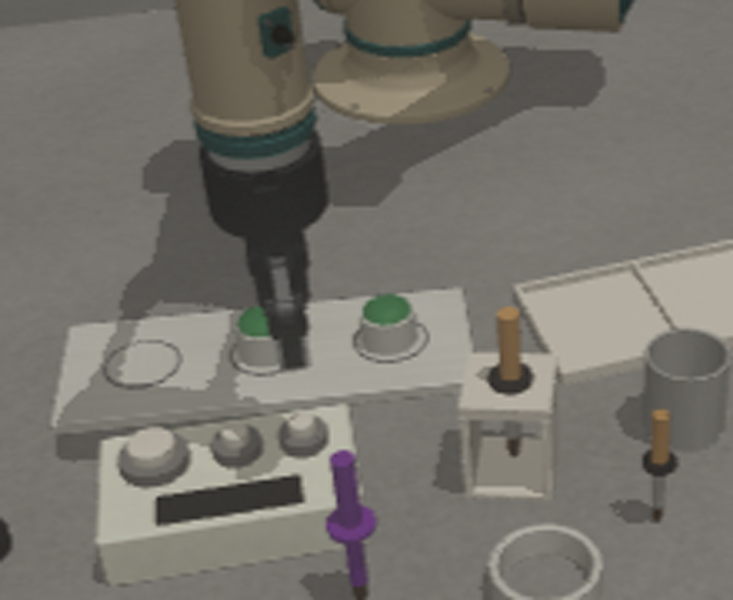

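Both lenses stand in their rings (387,335), (262,350), brush in stand (509,375), closed fingers (293,360) over the left key. Press.

Call:
{"name": "carry_out", "arguments": {"linear": [[0,0,-0.05],[0,0,-0.04],[0,0,-0.01],[0,0,-0.006],[0,0,-0.006],[0,0,0],[0,0,0],[0,0,0]], "angular": [[0,0,0],[0,0,0],[0,0,0],[0,0,0],[0,0,0],[0,0,0],[0,0,0],[0,0,0]], "hand": [0,0,0,0,0,0,0,0]}}

```text
clock: 25.92
position: [0.6321, -0.1711, 0.2371]
ee_rot: [0.001, 0.708, 0.706, 0.0]
contact_force: [-1.5, 0.2, 3.0]
width: -0.0002
gripper_force: 1.3
```

Call:
{"name": "carry_out", "arguments": {"linear": [[0,0,-0.002],[0,0,0],[0,0,0]], "angular": [[0,0,0],[0,0,0],[0,0,0]], "hand": [0,0,0]}}

```text
clock: 26.17
position: [0.6322, -0.1711, 0.2353]
ee_rot: [0.001, 0.708, 0.706, 0.0]
contact_force: [-1.8, 0.9, 3.1]
width: 0.0003
gripper_force: 1.7
```

Call:
{"name": "carry_out", "arguments": {"linear": [[0,0,-0.006],[0,0,0],[0,0,0],[0,0,0]], "angular": [[0,0,0],[0,0,0],[0,0,0],[0,0,0]], "hand": [0,0,0,0]}}

```text
clock: 26.5
position: [0.6322, -0.1711, 0.2343]
ee_rot: [0.001, 0.708, 0.706, 0.001]
contact_force: [-3.9, 1.1, 14.7]
width: 0.0001
gripper_force: 7.2
```

Bottomed out. Next the middle key.

Call:
{"name": "carry_out", "arguments": {"linear": [[0,0,0.06],[0,0,0.04],[-0.002,-0.047,0],[0,-0.047,0],[0,0,0],[0,0,0],[0,0,0]], "angular": [[0,0,0],[0,0,0],[0,0,0],[0,0,0],[0,0,0],[0,0,0],[0,0,0]], "hand": [0,0,0,0,0,0,0]}}

```text
clock: 27.08
position: [0.6308, -0.2179, 0.281]
ee_rot: [-0.001, 0.708, 0.706, 0.0]
contact_force: [0.3, -0.5, -1.0]
width: 0.0003
gripper_force: 0.0
```

Call:
{"name": "carry_out", "arguments": {"linear": [[0,0,-0.05],[0,0,-0.03],[0,0,-0.01],[0,0,-0.006],[0,0,-0.004],[0,0,0],[0,0,0],[0,0,0]], "angular": [[0,0,0],[0,0,0],[0,0,0],[0,0,0],[0,0,0],[0,0,0],[0,0,0],[0,0,0]], "hand": [0,0,0,0,0,0,0,0]}}

```text
clock: 27.75
position: [0.6302, -0.2167, 0.2343]
ee_rot: [-0.001, 0.708, 0.706, -0.0]
contact_force: [-5.2, 2.4, 11.7]
width: -0.0003
gripper_force: 6.2
```

Call:
{"name": "carry_out", "arguments": {"linear": [[0,0,0.06],[0,0,0.04],[0,-0.06,0],[0,-0.058,0],[0,0,0],[0,0,0],[0,0,0]], "angular": [[0,0,0],[0,0,0],[0,0,0],[0,0,0],[0,0,0],[0,0,0],[0,0,0]], "hand": [0,0,0,0,0,0,0]}}

```text
clock: 28.33
position: [0.6308, -0.2764, 0.2815]
ee_rot: [-0.001, 0.708, 0.706, 0.0]
contact_force: [0.7, -0.1, -0.3]
width: 0.0
gripper_force: 0.0
```

```bash
python3 g.py
```

```text
scene [(np.int32(16), array([114.38, 105.75]), array([-0.0761, -0.3408,  0.0345])), (np.int32(24), array([111.71, 113.17]), array([-0.0191, -0.3487,  0.0345])), (np.int32(88), array([205.62, 182.48]), array([ 0.4705, -0.0889,  0.0345])), (np.int32(93), array([168.  , 185.92]), array([ 0.4607, -0.1898,  0.0345]))]
top [(np.int32(128), array([275.32, 233.01]), array([ 0.4822, -0.0919,  0.0345])), (np.int32(131), array([312.31, 235.82]), array([ 0.4725, -0.1916,  0.0345]))]
28.4333 [ 0.63088476 -0.27587802  0.28150497] [-5.65976257e-04  7.07817968e-01  7.06394636e-01  1.49973979e-04] [-0.61103482 -0.07769176 -0.16651762]
```

Call:
{"name": "carry_out", "arguments": {"linear": [[0,0,-0.05],[0,0,-0.03],[0,0,-0.01],[0,0,-0.006],[0,0,-0.004],[0,0,0],[0,0,0],[0,0,0]], "angular": [[0,0,0],[0,0,0],[0,0,0],[0,0,0],[0,0,0],[0,0,0],[0,0,0],[0,0,0]], "hand": [0,0,0,0,0,0,0,0]}}

```text
clock: 29.1
position: [0.6303, -0.2755, 0.2343]
ee_rot: [-0.001, 0.708, 0.706, 0.0]
contact_force: [-3.9, 3.9, 10.2]
width: 0.0001
gripper_force: 5.3
```

Call:
{"name": "carry_out", "arguments": {"linear": [[0,0,0.06],[0,0,0.07],[0,0,0.07],[0,0,0.07],[0,-0.07,0],[0,-0.07,0],[0,-0.07,0],[0,0,0]], "angular": [[0,0,0],[0,0,0],[0,0,0],[0,0,0],[0,0,0],[0,0,0],[0,0,0],[0,0,0]], "hand": [0,0,0,0,0,0,0,0]}}

```text
clock: 29.77
position: [0.6304, -0.3876, 0.3671]
ee_rot: [0.003, 0.709, 0.705, -0.002]
contact_force: [0.5, -0.0, -0.0]
width: 0.0002
gripper_force: 0.0
```

```bash
python3 - <<'E'
from h import *
T=manip.get_image('top')
cv2.imwrite('pics/t9.png',cv2.resize(T[110:270,80:400,::-1],(800,400),interpolation=cv2.INTER_CUBIC))
E
python3 g.py
```

```text
scene [(np.int32(88), array([205.62, 182.48]), array([ 0.4705, -0.0889,  0.0345])), (np.int32(93), array([168.  , 185.92]), array([ 0.4607, -0.1898,  0.0345]))]
top [(np.int32(128), array([275.32, 233.  ]), array([ 0.4822, -0.0919,  0.0345])), (np.int32(131), array([312.31, 235.82]), array([ 0.4725, -0.1916,  0.0345]))]
29.9167 [ 0.63083372 -0.38173545  0.36666399] [-5.18795915e-04  7.08260888e-01  7.05950503e-01  3.64077440e-04] [-0.31414288  0.60234306 -0.52884214]
```

View pics/t9.png

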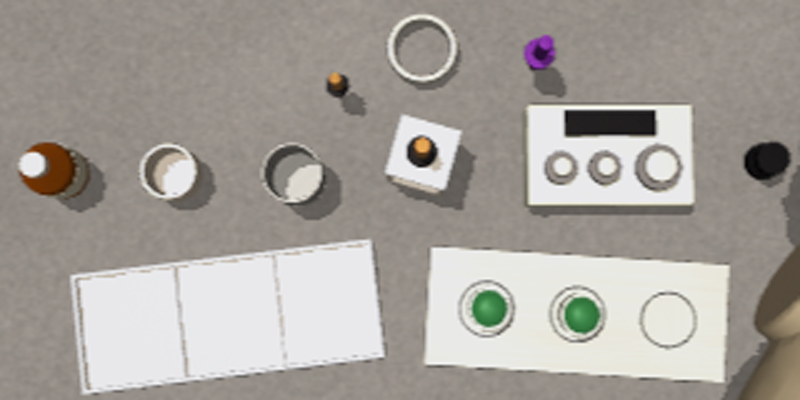

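The lenses stand in the left and middle rings (487,308), (580,313), the brush is home (422,150), and all keys are up. One short settled check, then hand in.

Call:
{"name": "carry_out", "arguments": {"linear": [[0,0,0],[0,0,0],[0,0,0],[0,0,0],[0,0,0],[0,0,0],[0,0,0],[0,0,0]], "angular": [[0,0,0],[0,0,0],[0,0,0],[0,0,0],[0,0,0],[0,0,0],[0,0,0],[0,0,0]], "hand": [0,0,0,0,0,0,0,0]}}

```text
clock: 30.58
position: [0.6309, -0.382, 0.3667]
ee_rot: [0.0, 0.708, 0.706, 0.0]
contact_force: [-0.9, 0.2, 0.9]
width: 0.0004
gripper_force: 0.0
```

```bash
python3 - <<'E'
from h import *
b=[at('top',*c,.046)[:2] for a,c in blobs(green(manip.get_image('top')))]
print(b)
ok=len(b)==2 and np.hypot(*(b[0]-[.4813,-.0905]))<.008 and np.hypot(*(b[1]-[.473,-.190]))<.008
print(ok)
if ok: print(manip.sign_off())
E
```

```text
[array([ 0.48262749, -0.09100271]), array([ 0.47292811, -0.18975628])]
True
the job is handed in; nothing more can be done
None
```

The job is handed in, with no verdict shown: brush dipped, both lenses present dabbed (right compartment empty), brush rinsed and hung back, the lenses within about 2 mm of the left and middle mark centres, and all three keys pressed left to right.

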